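# Take the grease cover off the worktop extractor for washing

### The arm

A 6-joint arm with a two-finger parallel gripper is mounted at the origin on the work surface. World frame = base frame: x ahead of the robot, y to its left, z up, the work surface at z = 0. Lengths are in m, angles in rad, forces in N, time in s.
With the tool pointing down it reaches from about 0.325 to 0.75 m from the base axis. Payload 7.6 kg.
Tool frame: the origin (TCP) lies on the centre line of the jaws, within the pads' length; the fingertips stand 25 mm ahead of it and the grasp point (between the pads) lies 6 mm ahead of it; z points along the fingers, y is the line along which they close (so a half turn about z gives the same grasp; the last joint's range is limited). The gripper opens to 85 mm and grips with 20 to 120 N. Pads are 22 mm wide; open, the fingers measure 114 mm over their backs; the gripper's body (76 mm by 85 mm) begins 54 mm behind the grasp point. The pads swing forward as they close: fully open they stand 13 mm farther back than shut.
Start: joints at [-1.28, 0.052, 1.401, -0, 1.689, -0.07], TCP at [0.185, -0.491, 0.256] pointing down, gripper open.
Joint ranges: [-2.9, 2.9], [-0.91, 2.17], [0.12, 2.37], [-1.06, 4.2], [0.26, 2.73], [-2.93, 2.93]. Speed limits (rad/s): [2.57, 2.57, 3.01, 3.14, 3.14, 3.14].

### API

Orientations are given as a unit quaternion [x, y, z, w].
In Python, from rig import get_obs, camera, close_job gives the robot as it stands.
- The arm moves only by the shell command python3 -m creep 'ROWS' [FORCE]. ROWS is JSON, a list of rows, each a list of 3 entries, a list of its own where there are three numbers: the shift along the tool's x, y, z in units of 0.05 m (1.0 is 0.05 m), then the turn, a rotation vector about the tool's x, y, z in units of 6 degrees (1.0 is 6 degrees), then the opening, from 0 (shut) to 1 (fully open). A call has exactly 8 rows; each row shifts and turns the commanded pose from where the row before left it, along the tool's axes as they then stand; what a row does not reach is not made up. A row lasts 1/10 s, in which the tool goes at most 50 mm and 8.59 degrees, less where a joint would pass 70% of its speed; a pose out of reach is approached as far as the arm can. A call with a number of a shift or a turn outside -1 to 1 is refused whole. A call with a gripper value outside its range is refused whole. The fingers move at their own pace and stop on an object; FORCE is the grip in N (left out, the last holds). Time passes only in rows, so rows that do not move let the fingers close, or fill a call up. It gives the time, the measured TCP pose, the force, the opening and the grip force at its end, in the units of the state.
- get_obs(): the state, without advancing time (a new reading comes with each control period).
- camera(name): name is "side" or "top"; returns a dict with "frame" (480x640x3 uint8, blue, green, red), "vertical_fov" (degrees; the focal length in pixels is half the picture's height over the tangent of half this angle, whatever the lens; pixels are square), "cx", "cy" (the principal point, pixels), "dist" ([k1, k2, p1, p2, k3] as OpenCV has them; the pictures are not rectified), "R" (3x3) and "t" (3): a world point X has camera coordinates R X + t. Camera axes: x right, y down, z forward; pixel columns grow to the right and rows downward; lengths in m; the calibration is good to about 2 mm. A picture is of the moment at which its call begins. There is no depth.
- close_job(): hands the job in; it is judged then, once.
The state is a dict: "clock": time; "joint_positions": joint angles; "joint_vel": joint speeds; "joint_torque": joint torques, N m; "tcp_pos": TCP position; "eef_rot": TCP orientation; "force": force on the tool from outside, world axes, zero at the start; "ft_torque": the same for the moment, N m; "opening": finger opening in m; "finger_force": force on a finger pad.
Only numpy, scipy, OpenCV 4.12 (cv2) and the standard library are available. Lean on these libraries where they do the work, as an engineer would, in place of code of your own. Each camera call takes 0.05 s, during which the arm holds its last target. There are 200 camera calls.

### The job

Take the slotted grease cover off the small worktop extractor: press its release tab in towards the grip bar, swing that lower edge up and out of the frame while the top edge is still in its slot, then draw the cover out. Lay it gently, flat and face up, inside the shallow draining tray and let go; leave the mug, the jar and the toaster where they stand.

Things in the scene. Friction and masses are not known exactly. Their poses are not given: they have to be found in the camera images.
- extractor: Fixed aluminium worktop cooker extractor, about 250 x 204 x 190 mm high. Origin under its centre on the worktop, z up; at yaw 0 its intake face looks to -x. The face slopes 28 degrees (0.49 rad) from level, rising to the extractor's +x; a steel cover is snapped into it. The frame round the cover is flush with it; only the lip along its top edge stands 5 mm proud.
- slot (a point): On the extractor: middle of the edge of the lip that the cover's tongue sits under, at the top of the sloping face, 3 mm above the plane of the seated cover's underside. The cover pivots about the level line through this point, parallel to the extractor's y. Same axes as the extractor.
- cover: The loose snap-in cover: slotted steel panel 180 (x) x 150 (y) x 5 mm, 0.25 kg. Origin at the centre of the panel's underside; z out of its face, x up the slope when seated. Ribs reach 10 mm below the underside, so when it lies flat its origin is 10 mm above the floor. Near its -x end two black plates stand up from the face: the release tab at the very edge and a fixed grip bar.
- grip (a point): On the cover, at cover x = -66, y = 0, z = +20 mm (15 mm above the face): midway between the tab's outer face (cover x = -90) and the bar's far face (x = -44): 46 mm apart, 38 when the tab is pressed. Both plates end 38 mm above the underside; tab 36 wide, bar 64 wide. Fingers along the cover's -z closing along its x squeeze tab and bar together: this releases and holds the cover. Cover's axes.
- tongue (a point): On the cover: middle of the tongue at its top edge, cover x = +97, z = +1.5 mm, cover's axes. The tongue (100 wide, 3 thick, out to x = +104 mm) reaches 10 mm under the extractor's lip, with free space behind and below it, so that the cover's -x end can swing up by 0.5 rad.
- panel (a point): On the cover: centre of the panel, half-way through its thickness (cover z = +2.5 mm). Cover's axes.
- tab (a joint): Travel of the spring release tab along the cover's +x (towards the grip bar), m: 0 out, 0.008 fully pressed. It takes about 2 N to start and 6 N to press fully, and springs back. Its hook under the frame's lower edge lets go from about 0.0065.
- tray: Fixed shallow white draining tray, 300 (x) x 240 (y) x 22 mm high, walls and floor 5 mm, open on top. Origin under its centre on the worktop, z up.
- mug: White mug, 80 mm across, 95 mm high, handle on its +y side; origin under its centre. Bystander.
- jar: Glass storage jar, 90 mm across, 130 mm high; origin under its centre. Bystander.
- toaster: Steel toaster, 270 (x) x 170 (y) x 180 mm high; origin under its centre. Bystander.

How it is judged:
On the way, in this order (a step that is already met when the one before it is completed fails the run):
1. the release tab is pressed in (over 6 mm) with the cover still seated in the frame (value of joint tab above 0.006 m and angle between cover's own z axis and vertical above 0.4 rad and distance between tongue and slot below 0.015 m), for 0.1 s.
2. the cover's lower edge is swung out by more than 0.2 rad while its tongue is still at the slot (within 15 mm) (angle between cover's own z axis and vertical below 0.29 rad and distance between tongue and slot below 0.015 m), for 0.05 s.
At the end, for the whole second after the job is handed in: The cover lies at rest and released inside the tray, face up and flat: panel centre within 70 mm (tray x) and 50 mm (tray y) of the tray's centre and less than 25 mm above the worktop, tilted by less than 0.08 rad (x of panel in the frame of tray between -0.07 and 0.07 m and y of panel in the frame of tray between -0.05 and 0.05 m and z of panel in the frame of tray below 0.025 m and angle between cover's own z axis and vertical below 0.08 rad and linear speed of cover below 0.02 m/s and angular speed of cover below 0.1 rad/s); the robot touches nothing.
It fails at once if the mug is shoved (over 30 mm) or tipped (distance of mug from where it was at the start of the episode above 0.03 m or angle between mug's own z axis and vertical above 0.3 rad).
It fails at once if the jar is shoved (over 30 mm) or tipped (distance of jar from where it was at the start of the episode above 0.03 m or angle between jar's own z axis and vertical above 0.3 rad).
It fails at once if the toaster is shoved (over 30 mm) or tipped (distance of toaster from where it was at the start of the episode above 0.03 m or angle between toaster's own z axis and vertical above 0.3 rad).
It fails at once if the cover is dropped into the tray (faster than 0.6 m/s just above it) (horizontal distance between panel and tray below 0.2 m and height (world z) of panel below 0.06 m and linear speed of cover above 0.6 m/s).
It also fails if it takes over 48 s, if anything falls off the work surface, if the arm or the gripper's body presses on something with over 40 N, if the wrist force passes 120 N, or if a joint passes its speed limit or range.

## Working session

There is one attempt and no reset: what is moved stays moved. The work goes in short steps, Python scripts to look and compute and a shell command to move; the robot and the scene stay as the last step left them, time stands still between calls to the robot, and variables do not carry over. Pictures are saved under pics/ and viewed, at most 10 in all, crops included, and the job is handed in when it is done.

```bash
ls; mkdir -p pics; python3 - <<'E'
from rig import get_obs,camera
import cv2,pickle,numpy as np
np.set_printoptions(precision=4,suppress=True)
o=get_obs();print({k:o[k] for k in('clock','tcp_pos','eef_rot','opening','force')})
for n in('side','top'):
    c=camera(n);cv2.imwrite(f'pics/{n}0.png',c['frame']);pickle.dump(c,open(f'{n}0.pkl','wb'))
    print(n,c['vertical_fov'],c['cx'],c['cy'],c['dist'],'\n',np.array(c['R']),c['t'],'pos',-np.array(c['R']).T@np.array(c['t']))
E
```

```text
pics
{'clock': 0.0, 'tcp_pos': array([ 0.1853, -0.4909,  0.2555]), 'eef_rot': array([ 0.9838,  0.1794, -0.0001, -0.0008]), 'opening': 0.08515611160469751, 'force': array([ 0.2194, -0.2219,  0.0055])}
side 56.17284239147947 325.3442324301689 243.799792441583 [-0.0795  0.      0.      0.      0.    ] 
 [[-0.9925 -0.1221  0.0014]
 [-0.0869  0.6987 -0.7101]
 [ 0.0857 -0.7049 -0.7041]] [0.615  0.1438 1.2194] pos [0.5184 0.8342 0.9599]
top 53.67441184612983 319.38296301897765 242.44114432070057 [0.0358 0.     0.     0.     0.    ] 
 [[-0.0254 -0.9997 -0.0015]
 [-0.9986  0.0255 -0.0462]
 [ 0.0462  0.0003 -0.9989]] [-0.0088  0.6236  1.3746] pos [ 0.559  -0.0251  1.4019]
```

View pics/side0.png

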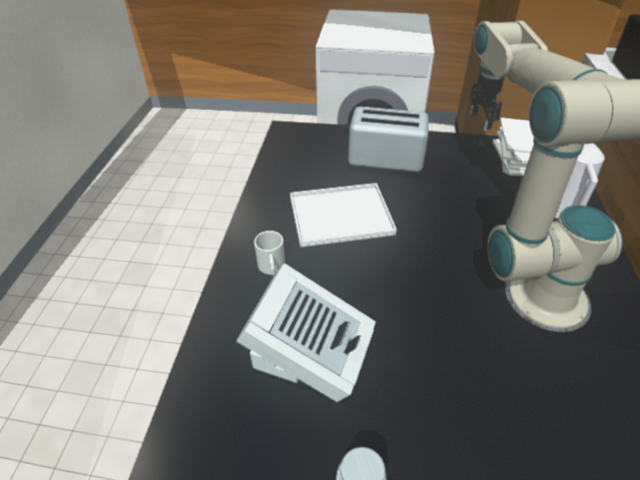

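View pics/top0.png

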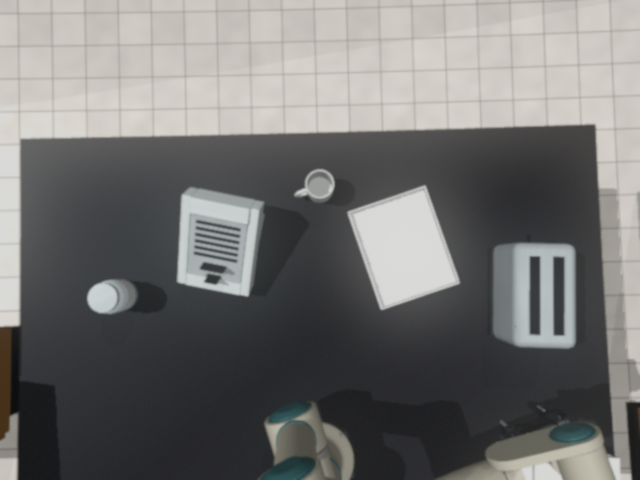

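The side picture shows the extractor around (305,335), with tab and bar at (345,335), the tray at (343,213) and the mug at (270,252). The top picture shows the extractor at (220,243), the tab near (213,278), the tray at (403,247), the mug at (320,185), the jar at (110,297) and the toaster at (535,295). I'll enlarge the extractor and tray.

```bash
python3 - <<'E'
import cv2,numpy as np
s=cv2.imread('pics/side0.png')[260:405,230:385];t=cv2.imread('pics/top0.png')[180:305,165:275]
f=lambda a,k:cv2.resize(a,None,fx=k,fy=k,interpolation=cv2.INTER_CUBIC)
a,b=f(s,2.6),f(t,3.6);print(a.shape,b.shape)
o=np.zeros((460,800,3),np.uint8);o[:a.shape[0],:a.shape[1]]=a;o[:b.shape[0],404:404+b.shape[1]]=b
cv2.imwrite('pics/crop1.png',o)
E
```

```text
(377, 403, 3) (450, 396, 3)
```

View pics/crop1.png

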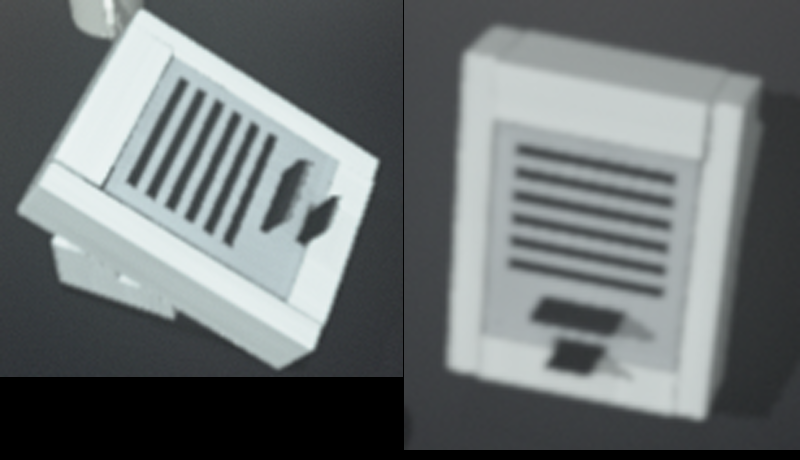

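The crop shows the cover's corners and plates clearly. Side crop: the lip edge runs from (173,57) to (105,188) and the lower corners are at (338,162) and (289,300). Top crop: upper corners (494,120) and (702,157), lower corners (483,333) and (678,372). I'll fit the pose from both views.

```bash
cat > h.py <<'E'
import numpy as np,cv2,pickle
from scipy.spatial.transform import Rotation as R
from scipy.optimize import least_squares
np.set_printoptions(precision=4,suppress=True)
def K(c):
    f=240/np.tan(np.radians(c['vertical_fov'])/2);return np.array([[f,0,c['cx']],[0,f,c['cy']],[0,0,1]])
def proj(c,X):
    return cv2.projectPoints(np.atleast_2d(X).astype(float),cv2.Rodrigues(np.array(c['R']))[0],np.array(c['t'],float),K(c),np.array(c['dist'],float))[0][:,0]
def onplane(c,uv,z):
    n=cv2.undistortPoints(np.array(uv,float).reshape(-1,1,2),K(c),np.array(c['dist'],float))[:,0]
    d=np.c_[n,np.ones(len(n))]@np.array(c['R']);o=-np.array(c['R']).T@np.array(c['t'])
    return o+d*((z-o[2])/d[:,2])[:,None]
def load(n):return pickle.load(open(n+'.pkl','rb'))
E
python3 - <<'E'
from h import *
s,t=load('side0'),load('top0')
P=np.array([[94,75,10],[94,-75,10],[-90,75,5],[-90,-75,5]])/1000
us=(np.array([[105,188],[173,57],[289,300],[338,162]])+.5)/2.6-.5+[230,260]
ut=(np.array([[494-404,120],[702-404,157],[483-404,333],[678-404,372]])+.5)/3.6-.5+[165,180]
def pose(p): return R.from_euler('ZY',[p[3],-p[4]]),p[:3]
def f(p,fit=True):
    r,x=pose(p);X=r.apply(P)+x
    return np.r_[(proj(s,X)-us).ravel(),(proj(t,X)-ut).ravel()]
for fix in(0,1):
    g=(lambda q:f(np.r_[q,.4887])) if fix else f
    q=least_squares(g,[.5,.25,.15,-.1]+([] if fix else [.49]),x_scale=.1,loss='soft_l1');print(q.x,'\n',g(q.x).reshape(-1,2).round(1).tolist())
p=np.r_[q.x,.4887];np.save('cover.npy',p)
r,x=pose(p)
T=np.array([[-90,18,38],[-90,-18,38],[-44,32,38],[-44,-32,38]])/1000
print('tabs side crop',((proj(s,r.apply(T)+x)-[230,260]+.5)*2.6-.5),'top',(proj(t,r.apply(T)+x)-[165,180]+.5)*3.6-.5+[404,0])
print('grip',r.apply([-.066,0,.02])+x,'slot',r.apply([.094,0,.003])+x)
# tray & others
u=[[348,212],[426,186],[459,284],[382,309]]
X=onplane(t,u,.022);print('tray',X,X.mean(0),np.linalg.norm(np.diff(X,axis=0),axis=1))
print('mug',onplane(t,[[321,183]],.095),'jar',onplane(t,[[103,297]],.13),'toaster',onplane(t,[[498,243],[575,243],[575,347],[498,347]],.18))
X=onplane(s,[[291,189],[377,184],[396,235],[301,244]],.022);print('tray side',X.mean(0))
E
```

```text
[ 0.6085  0.2547  0.1087 -0.2106  0.4777] 
 [[-0.9, -0.0], [-0.8, -0.6], [-0.2, 0.5], [0.1, -0.0], [0.6, 0.4], [-0.8, 0.6], [1.0, 1.1], [-0.3, 0.2]]
[ 0.6084  0.2547  0.1088 -0.2093] 
 [[-0.7, -0.2], [-0.7, -0.8], [-0.3, 0.6], [-0.1, 0.1], [0.4, 0.6], [-1.0, 0.8], [1.2, 1.0], [-0.2, -0.0]]
tabs side crop [[326.8845 232.4879]
 [338.5873 198.5937]
 [276.7237 218.5783]
 [299.5298 158.9982]] top [[546.4941 371.3012]
 [593.1967 379.9428]
 [531.6176 315.388 ]
 [615.915  330.9972]]
grip [0.5423 0.2688 0.0955] slot [0.6883 0.2378 0.1556]
tray [[ 0.7097 -0.1105  0.022 ]
 [ 0.7799 -0.3402  0.022 ]
 [ 0.4924 -0.4249  0.022 ]
 [ 0.4258 -0.2006  0.022 ]] [ 0.6019 -0.269   0.022 ] [0.2402 0.2997 0.234 ]
mug [[ 0.7843 -0.0334  0.095 ]] jar [[0.4877 0.5525 0.13  ]] toaster [[ 0.6024 -0.4826  0.18  ]
 [ 0.5975 -0.6764  0.18  ]
 [ 0.3353 -0.6623  0.18  ]
 [ 0.3388 -0.4705  0.18  ]]
tray side [ 0.6003 -0.2579  0.022 ]
```

```bash
cat >> h.py <<'E'
from rig import get_obs
p=np.load('cover.npy');Rc=R.from_euler('ZY',[p[3],-p[4]]);xc=p[:3]
Rg=R.from_matrix(np.array([[0,1,0],[1,0,0],[0,0,-1]]).T) # tool axes in cover
def rows(pt,Rt,n,start=None,show=True):
    "n equal rows (tool units) from the present pose to pt,Rt"
    o=get_obs();p0,R0=start or (o['tcp_pos'],R.from_quat(o['eef_rot']))
    w=(R0.inv()*Rt).as_rotvec()/n
    M=sum((R0*R.from_rotvec(w*k)).as_matrix() for k in range(n))
    v=np.linalg.solve(M,pt-p0)
    print(n,'rows: shift',(v/.05).round(3).tolist(),'turn',(np.degrees(w)/6).round(3).tolist())
    if show:
        q=p0.copy()
        for k in range(n):
            q=q+(R0*R.from_rotvec(w*k)).apply(v)
            if k%6==5:print('  via',q)
E
python3 - <<'E'
from h import *
Rt=Rc*Rg
print(Rt.as_matrix())
rows(Rc.apply([-.067,0,.095])+xc,Rt,24)
E
```

```text
[[ 0.2078  0.8637  0.4592]
 [ 0.9782 -0.1835 -0.0975]
 [-0.      0.4695 -0.8829]]
24 rows: shift [0.675, -0.257, 0.05] turn [-0.178, 0.097, -0.39]
  via [ 0.3323 -0.3323  0.2415]
  via [ 0.4379 -0.1437  0.2252]
  via [0.4967 0.0633 0.2003]
  via [0.507  0.2763 0.1612]
```

```bash
python3 -m creep '[[[0.675,-0.257,0.05],[-0.178,0.097,-0.39],1],[[0.675,-0.257,0.05],[-0.178,0.097,-0.39],1],[[0.675,-0.257,0.05],[-0.178,0.097,-0.39],1],[[0.675,-0.257,0.05],[-0.178,0.097,-0.39],1],[[0.675,-0.257,0.05],[-0.178,0.097,-0.39],1],[[0.675,-0.257,0.05],[-0.178,0.097,-0.39],1],[[0.675,-0.257,0.05],[-0.178,0.097,-0.39],1],[[0.675,-0.257,0.05],[-0.178,0.097,-0.39],1]]' 40
python3 -m creep '[[[0.675,-0.257,0.05],[-0.178,0.097,-0.39],1],[[0.675,-0.257,0.05],[-0.178,0.097,-0.39],1],[[0.675,-0.257,0.05],[-0.178,0.097,-0.39],1],[[0.675,-0.257,0.05],[-0.178,0.097,-0.39],1],[[0.675,-0.257,0.05],[-0.178,0.097,-0.39],1],[[0.675,-0.257,0.05],[-0.178,0.097,-0.39],1],[[0.675,-0.257,0.05],[-0.178,0.097,-0.39],1],[[0.675,-0.257,0.05],[-0.178,0.097,-0.39],1]]'
python3 - <<'E'
from h import *
print(get_obs()['joint_positions'])
rows(Rc.apply([-.067,0,.095])+xc,Rc*Rg,8)
E
```

```text
clock: 0.9
tcp_pos: [0.3731, -0.2712, 0.2366]
eef_rot: [0.938, 0.337, 0.053, 0.066]
force: [0.2, -0.1, 0.1]
opening: 0.0855
finger_force: 0.0
clock: 1.7
tcp_pos: [0.4829, -0.006, 0.2097]
eef_rot: [0.86, 0.482, 0.104, 0.129]
force: [0.6, -1.2, 0.5]
opening: 0.0853
finger_force: 0.0
[-0.0291 -0.27    1.8194 -0.1181  1.279   0.5355]
8 rows: shift [0.673, -0.256, 0.049] turn [-0.177, 0.097, -0.388]
  via [0.5089 0.2057 0.176 ]
```

```bash
python3 -m creep '[[[0.673,-0.256,0.05],[-0.177,0.097,-0.388],1],[[0.673,-0.256,0.05],[-0.177,0.097,-0.388],1],[[0.673,-0.256,0.05],[-0.177,0.097,-0.388],1],[[0.673,-0.256,0.05],[-0.177,0.097,-0.388],1],[[0.673,-0.256,0.05],[-0.177,0.097,-0.388],1],[[0.673,-0.256,0.05],[-0.177,0.097,-0.388],1],[[0.673,-0.256,0.05],[-0.177,0.097,-0.388],1],[[0.673,-0.256,0.05],[-0.177,0.097,-0.388],1]]'
python3 - <<'E'
from h import *
from rig import camera
print(get_obs()['joint_positions'])
rows(Rc.apply([-.067,0,.045])+xc,Rc*Rg,7)
f=lambda a,k:cv2.resize(a,None,fx=k,fy=k,interpolation=cv2.INTER_CUBIC)
s=f(camera('side')['frame'][230:400,230:385],2.6);t=f(camera('top')['frame'][180:330,165:275],3.5)
o=np.zeros((560,800,3),np.uint8);o[:s.shape[0],:s.shape[1]]=s;o[:t.shape[0],405:405+t.shape[1]]=t;cv2.imwrite('pics/pre.png',o)
E
```

```text
clock: 2.5
tcp_pos: [0.5073, 0.2763, 0.1607]
eef_rot: [0.754, 0.611, 0.152, 0.188]
force: [1.0, -0.2, 0.8]
opening: 0.0853
finger_force: 0.0
[ 0.5827  0.0409  1.6664 -0.383   1.108   0.9074]
7 rows: shift [-0.0, -0.0, 0.141] turn [-0.0, 0.001, 0.001]
  via [0.5267 0.2721 0.1233]
```

View pics/pre.png

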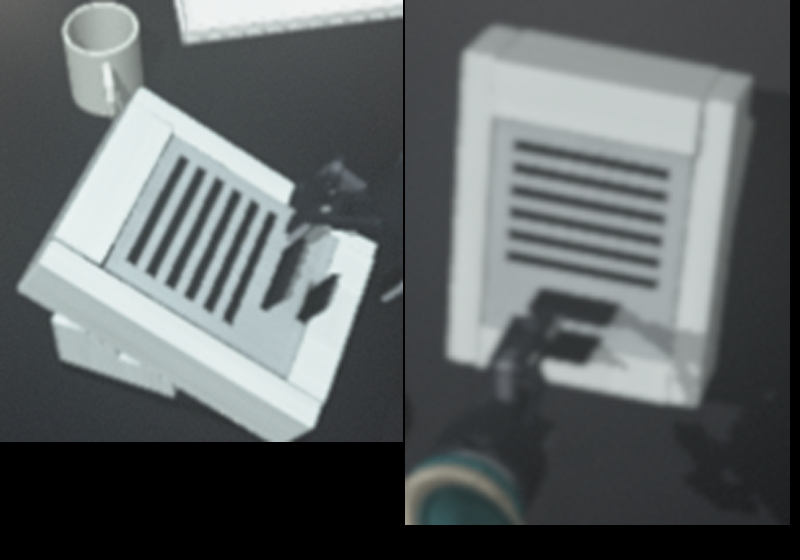

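The picture shows the jaws above the plates: side crop finger at (310,220) against the bar at (290,270), top crop finger near (515,345). I'll check this against the projected fingertips.

```bash
python3 - <<'E'
from h import *
o=get_obs();Rt=R.from_quat(o['eef_rot'])
P=np.array([[0,0,0],[0,.0425,.015],[0,-.0425,.015],[0,.057,.015],[0,-.057,.015],[0,0,-.05]])
X=Rt.apply(P)+o['tcp_pos']
print(((proj(load('side0'),X)-[230,230]+.5)*2.6-.5).round().tolist())
print(((proj(load('top0'),X)-[165,180]+.5)*3.5-.5+[405,0]).round().tolist())
print(X)
E
```

```text
[[345.0, 258.0], [293.0, 238.0], [378.0, 290.0], [279.0, 230.0], [392.0, 299.0], [377.0, 233.0]]
[[544.0, 378.0], [554.0, 319.0], [547.0, 416.0], [555.0, 302.0], [546.0, 432.0], [523.0, 413.0]]
[[0.5061 0.2778 0.1591]
 [0.5497 0.2687 0.1657]
 [0.4761 0.284  0.126 ]
 [0.5623 0.2661 0.1724]
 [0.4636 0.2866 0.1192]
 [0.4833 0.2826 0.2033]]
```

Both projections match: side crop predicted (293,238), seen near (290,235). I'll descend along the tool axis to TCP 40 mm above the underside.

```bash
python3 -m creep '[[[0,0,0.15],[0,0,0],1],[[0,0,0.15],[0,0,0],1],[[0,0,0.15],[0,0,0],1],[[0,0,0.15],[0,0,0],1],[[0,0,0.15],[0,0,0],1],[[0,0,0.15],[0,0,0],1],[[0,0,0.15],[0,0,0],1],[[0,0,0],[0,0,0],1]]'
python3 - <<'E'
from h import *
o=get_obs();print('tcp in cover',(Rc.inv().apply(o['tcp_pos']-xc)*1000).round(1),o['force'])
rows(Rc.apply([-.067,0,.036])+xc,Rc*Rg,4,show=False)
E
```

```text
clock: 3.4
tcp_pos: [0.5316, 0.2692, 0.1136]
eef_rot: [0.755, 0.61, 0.151, 0.188]
force: [0.3, -0.4, -0.9]
opening: 0.0853
finger_force: 0.0
tcp in cover [-66.8  -1.8  41. ] [ 0.2761 -0.4172 -0.8746]
4 rows: shift [0.009, -0.001, 0.025] turn [-0.005, 0.005, -0.003]
```

```bash
python3 -m creep '[[[0.03,0,0.04],[0,0,0],0.7],[[0,0,0],[0,0,0],0.6],[[0,0,0],[0,0,0],0.5],[[0,0,0],[0,0,0],0.4],[[0,0,0],[0,0,0],0.3],[[0,0,0],[0,0,0],0.2],[[0,0,0],[0,0,0],0.2],[[0,0,0],[0,0,0],0.2]]' 50
python3 - <<'E'
from h import *
o=get_obs();print('tcp in cover',(Rc.inv().apply(o['tcp_pos']-xc)*1000).round(1),o['force'],o['ft_torque'],o['opening'])
E
```

```text
clock: 4.2
tcp_pos: [0.5366, 0.2706, 0.118]
eef_rot: [0.754, 0.609, 0.156, 0.191]
force: [12.4, -6.0, 8.2]
opening: 0.0366
finger_force: 55.3
tcp in cover [-60.7   0.6  42.7] [12.3642 -5.9922  8.2265] [-0.8028 -1.6926 -0.4305] 0.036626245117493066
```

```bash
python3 -m creep '[[[0,0.06,0],[0,0,0],0.2],[[0,0.04,0],[0,0,0],0.2],[[0,0,0],[0,0,0],0.2],[[0,0,0],[0,0,0],0.2],[[0,0,0],[0,0,0],0.2],[[0,0,0],[0,0,0],0.2],[[0,0,0],[0,0,0],0.2],[[0,0,0],[0,0,0],0.2]]' 50
python3 - <<'E'
from h import *
from rig import camera
o=get_obs();print('tcp in cover',(Rc.inv().apply(o['tcp_pos']-xc)*1000).round(1),Rc.inv().apply(o['force']),Rc.inv().apply(o['ft_torque']),o['opening'])
print(((Rc*Rg).inv()*R.from_quat(o['eef_rot'])).as_rotvec(True))
f=lambda a,k:cv2.resize(a,None,fx=k,fy=k,interpolation=cv2.INTER_CUBIC)
s=f(camera('side')['frame'][230:400,230:385],2.6);t=f(camera('top')['frame'][180:330,165:275],3.5)
o=np.zeros((560,800,3),np.uint8);o[:s.shape[0],:s.shape[1]]=s;o[:t.shape[0],405:405+t.shape[1]]=t;cv2.imwrite('pics/grip.png',o)
E
```

```text
clock: 5.0
tcp_pos: [0.5372, 0.2704, 0.1179]
eef_rot: [0.755, 0.61, 0.153, 0.188]
force: [-10.3, -2.5, 11.7]
opening: 0.0363
finger_force: 54.5
tcp in cover [-60.2   0.6  42.3] [-2.9139 -4.5907 14.767 ] [-0.8305  1.0505 -0.3424] 0.03626102068713821
[-0.0254  0.01    0.1633]
```

View pics/grip.png

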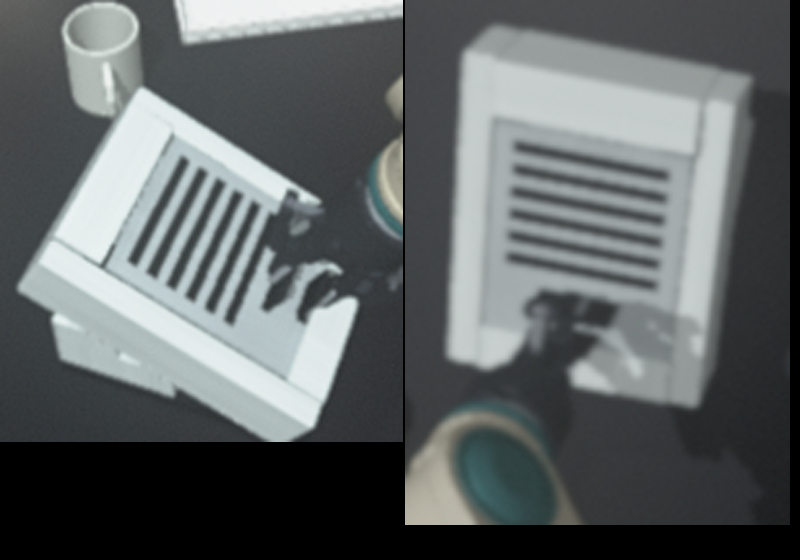

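Both jaws hold tab and bar (side crop (300,290)), the opening is 36 mm so the tab is pressed, and the cover is still seated. Next is half the swing about the slot, checking forces.

```bash
python3 -m creep '[[[0,0,-0.05],[0,0,0],0.2],[[0,0.032,-0.116],[0.36,0,0],0.2],[[0,0.032,-0.116],[0.36,0,0],0.2],[[0,0.032,-0.116],[0.36,0,0],0.2],[[0,0.032,-0.116],[0.36,0,0],0.2],[[0,0.032,-0.116],[0.36,0,0],0.2],[[0,0,0],[0,0,0],0.2],[[0,0,0],[0,0,0],0.2]]' 50
cat >> h.py <<'E'
def rep():
    o=get_obs();Q=(Rc*Rg).inv()*R.from_quat(o['eef_rot']);Rn=R.from_quat(o['eef_rot'])*Rg.inv()
    print('turn',Q.as_rotvec(),'tilt',np.arccos(Rn.as_matrix()[2,2]))
    G=np.array([-.0602,.0006,.0423]);x=o['tcp_pos']-Rn.apply(G)   # cover as held
    tip=lambda v:Rc.inv().apply(Rn.apply(v)+x-xc)*1000
    print('tongue in seated frame',tip([.097,0,.0015]),'panel world',Rn.apply([0,0,.0025])+x,'force cover axes',Rn.inv().apply(o['force']),'open',o['opening'],'t',o['clock'])
    return Rn,x,G
E
python3 -c "from h import *;rep()"
```

```text
clock: 5.9
tcp_pos: [0.5316, 0.271, 0.1468]
eef_rot: [0.769, 0.622, 0.094, 0.116]
force: [0.4, 0.1, -2.6]
opening: 0.0367
finger_force: 51.4
turn [ 0.1892 -0.0012  0.0013] tilt 0.2995334605540011
tongue in seated frame [95.2506 -0.8408  0.8308] panel world [0.5992 0.2559 0.1266] force cover axes [-0.4333  0.1396 -2.5367] open 0.03667117468805709 t 5.9
```

Forces are low and the cover follows with the tongue in the slot. I'll swing further.

```bash
python3 -m creep '[[[0,0.032,-0.116],[0.36,0,0],0.2],[[0,0.032,-0.116],[0.36,0,0],0.2],[[0,0.032,-0.116],[0.36,0,0],0.2],[[0,0.032,-0.116],[0.36,0,0],0.2],[[0,0,0],[0,0,0],0.2],[[0,0,0],[0,0,0],0.2],[[0,0,0],[0,0,0],0.2],[[0,0,0],[0,0,0],0.2]]' 50
python3 - <<'E'
from h import *
from rig import camera
rep();o=get_obs();print(o['joint_positions'])
f=lambda a,k:cv2.resize(a,None,fx=k,fy=k,interpolation=cv2.INTER_CUBIC)
s=f(camera('side')['frame'][230:400,230:385],2.6);t=f(camera('top')['frame'][180:330,165:275],3.5)
o=np.zeros((560,800,3),np.uint8);o[:s.shape[0],:s.shape[1]]=s;o[:t.shape[0],405:405+t.shape[1]]=t;cv2.imwrite('pics/swing.png',o)
E
```

```text
clock: 6.7
tcp_pos: [0.532, 0.2711, 0.1709]
eef_rot: [0.775, 0.627, 0.046, 0.058]
force: [-0.4, 0.4, -2.9]
opening: 0.0363
finger_force: 51.5
turn [ 0.3402 -0.001   0.0008] tilt 0.1484979679746908
tongue in seated frame [94.7017 -0.6608  0.6139] panel world [0.5959 0.2568 0.1404] force cover axes [-0.9445  0.2841 -2.8202] open 0.0362945290998804 t 6.7
[ 0.4484  0.2172  1.3969 -0.0924  1.4109  0.6682]
```

View pics/swing.png

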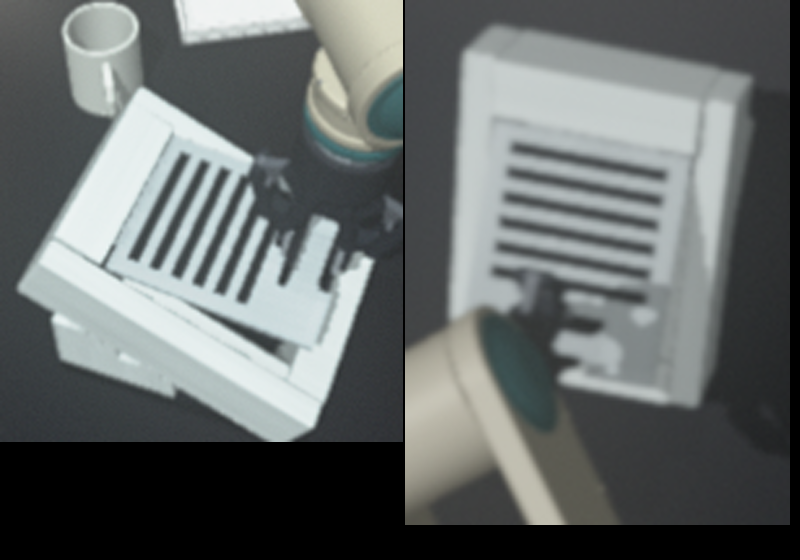

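The side crop shows the cover's lower edge lifted out at (320,345), the tongue still under the lip. I'll draw it back and then lift.

```bash
python3 -m creep '[[[0,-0.12,0],[0,0,0],0.2],[[0,-0.12,0],[0,0,0],0.2],[[0,-0.12,0],[0,0,0],0.2],[[0,-0.12,0],[0,0,0],0.2],[[0,-0.12,-0.02],[0,0,0],0.2],[[0,-0.12,-0.05],[0,0,0],0.2],[[0,-0.1,-0.1],[0,0,0],0.2],[[0,0,0],[0,0,0],0.2]]' 50
python3 - <<'E'
from h import *
rep()
E
```

```text
clock: 7.6
tcp_pos: [0.4913, 0.2802, 0.175]
eef_rot: [0.775, 0.627, 0.048, 0.058]
force: [0.4, 0.4, -1.6]
opening: 0.0367
finger_force: 51.5
turn [0.3387 0.0008 0.0012] tilt 0.15001924999328037
tongue in seated frame [59.9916 -0.0884 24.0452] panel world [0.5553 0.266  0.1447] force cover axes [ 0.0937  0.4411 -1.5896] open 0.03674634306652547 t 7.6
```

```bash
python3 -m creep '[[[0,-0.03,-0.25],[0,0,0],0.2],[[0,-0.03,-0.25],[0,0,0],0.2],[[0,-0.03,-0.25],[0,0,0],0.2],[[0,-0.03,-0.25],[0,0,0],0.2],[[0,-0.03,-0.25],[0,0,0],0.2],[[0,-0.03,-0.25],[0,0,0],0.2],[[0,-0.03,-0.2],[0,0,0],0.2],[[0,-0.03,-0.1],[0,0,0],0.2]]' 50
python3 - <<'E'
from h import *
Rn,x,G=rep()
Rt=R.from_euler('z',.295);tc=np.array([.601,-.265,0])+Rt.apply([-.004,0,0])
rows(tc+[0,0,.13]+Rt.apply(G),Rt*Rg,24)
E
```

```text
clock: 8.4
tcp_pos: [0.4669, 0.2853, 0.2626]
eef_rot: [0.775, 0.627, 0.048, 0.058]
force: [-0.4, -0.6, -2.0]
opening: 0.0368
finger_force: 51.6
turn [0.3387 0.0007 0.0017] tilt 0.1500260471488054
tongue in seated frame [ 79.1014  -0.2877 113.0873] panel world [0.5308 0.2711 0.2323] force cover axes [-0.582  -0.6345 -1.9792] open 0.03675096968577783 t 8.4
24 rows: shift [-0.479, 0.04, 0.081] turn [0.059, 0.015, -0.201]
  via [0.4592 0.1409 0.2403]
  via [ 0.4688 -0.0034  0.2183]
  via [ 0.4957 -0.1455  0.1958]
  via [ 0.5394 -0.2831  0.1723]
```

```bash
python3 -m creep '[[[-0.479,0.04,0],[0.06,0.015,-0.201],0.2],[[-0.479,0.04,0],[0.06,0.015,-0.201],0.2],[[-0.479,0.04,0],[0.06,0.015,-0.201],0.2],[[-0.479,0.04,0],[0.06,0.015,-0.201],0.2],[[-0.479,0.04,0],[0.06,0.015,-0.201],0.2],[[-0.479,0.04,0],[0.06,0.015,-0.201],0.2],[[-0.479,0.04,0],[0.06,0.015,-0.201],0.2],[[-0.479,0.04,0],[0.06,0.015,-0.201],0.2]]' 50
python3 -m creep '[[[-0.479,0.04,0.08],[0.06,0.015,-0.201],0.2],[[-0.479,0.04,0.08],[0.06,0.015,-0.201],0.2],[[-0.479,0.04,0.08],[0.06,0.015,-0.201],0.2],[[-0.479,0.04,0.08],[0.06,0.015,-0.201],0.2],[[-0.479,0.04,0.08],[0.06,0.015,-0.201],0.2],[[-0.479,0.04,0.08],[0.06,0.015,-0.201],0.2],[[-0.479,0.04,0.08],[0.06,0.015,-0.201],0.2],[[-0.479,0.04,0.08],[0.06,0.015,-0.201],0.2]]' 50
python3 - <<'E'
from h import *
Rn,x,G=rep()
Rt=R.from_euler('z',.295);tc=np.array([.601,-.265,0])+Rt.apply([-.004,0,0])
rows(tc+[0,0,.09]+Rt.apply(G),Rt*Rg,8)
E
```

```text
clock: 9.2
tcp_pos: [0.4562, 0.0923, 0.2638]
eef_rot: [0.721, 0.692, 0.03, 0.038]
force: [0.4, 0.4, -2.0]
opening: 0.0366
finger_force: 51.6
clock: 10.0
tcp_pos: [0.4808, -0.0987, 0.2346]
eef_rot: [0.66, 0.751, 0.014, 0.018]
force: [0.7, 0.9, -2.2]
opening: 0.0365
finger_force: 51.6
turn [ 0.438   0.082  -0.3295] tilt 0.04585140739656603
tongue in seated frame [ 130.5055 -320.5452   35.0328] panel world [ 0.5423 -0.0917  0.1976] force cover axes [ 0.6802  0.8404 -2.235 ] open 0.03651906081117398 t 10.0
8 rows: shift [-0.48, 0.045, 0.26] turn [0.053, 0.014, -0.2]
  via [ 0.5223 -0.2379  0.1581]
```

```bash
python3 -m creep '[[[-0.48,0.045,0.26],[0.053,0.014,-0.2],0.2],[[-0.48,0.045,0.26],[0.053,0.014,-0.2],0.2],[[-0.48,0.045,0.26],[0.053,0.014,-0.2],0.2],[[-0.48,0.045,0.26],[0.053,0.014,-0.2],0.2],[[-0.48,0.045,0.26],[0.053,0.014,-0.2],0.2],[[-0.48,0.045,0.26],[0.053,0.014,-0.2],0.2],[[-0.48,0.045,0.26],[0.053,0.014,-0.2],0.2],[[-0.48,0.045,0.26],[0.053,0.014,-0.2],0.2]]' 50
python3 -m creep '[[[0,0,0],[0,0,0],0.2],[[0,0,0],[0,0,0],0.2],[[0,0,0],[0,0,0],0.2],[[0,0,0],[0,0,0],0.2],[[0,0,0],[0,0,0],0.2],[[0,0,0],[0,0,0],0.2],[[0,0,0],[0,0,0],0.2],[[0,0,0],[0,0,0],0.2]]' 50
python3 - <<'E'
from h import *
from rig import camera
Rn,x,G=rep()
Rt=R.from_euler('z',.295);tc=np.array([.601,-.265,0])+Rt.apply([-.004,0,0])
rows(tc+[0,0,.03]+Rt.apply(G),Rt*Rg,8)
f=lambda a,k:cv2.resize(a,None,fx=k,fy=k,interpolation=cv2.INTER_CUBIC)
C=camera('side');D=camera('top')
# predicted corners of held cover
P=np.array([[90,75,5],[90,-75,5],[-90,75,5],[-90,-75,5]])/1000
print(((proj(C,Rn.apply(P)+x)-[260,110]+.5)*2.5-.5).round().tolist(),((proj(D,Rn.apply(P)+x)-[320,170]+.5)*2.5-.5+[405,0]).round().tolist())
s=f(C['frame'][110:270,260:420],2.5);t=f(D['frame'][170:330,320:478],2.5)
o=np.zeros((400,800,3),np.uint8);o[:,:400]=s;o[:,405:800]=t;cv2.imwrite('pics/hover.png',o)
E
```

```text
clock: 10.8
tcp_pos: [0.5395, -0.283, 0.1315]
eef_rot: [0.595, 0.803, 0.0, -0.0]
force: [0.7, 0.9, -3.1]
opening: 0.0364
finger_force: 51.5
clock: 11.6
tcp_pos: [0.5394, -0.282, 0.1325]
eef_rot: [0.596, 0.803, 0.0, 0.0]
force: [0.0, 0.1, -2.6]
opening: 0.0361
finger_force: 51.6
turn [ 0.4774  0.1233 -0.4936] tilt 0.0008979632992210777
tongue in seated frame [ 152.6954 -463.9549 -100.3762] panel world [ 0.5972 -0.2651  0.0928] force cover axes [ 0.0485  0.0515 -2.6271] open 0.03614917226118477 t 11.6
8 rows: shift [-0.003, -0.001, 0.15] turn [0.001, 0.0, -0.001]
  via [ 0.5394 -0.2828  0.0873]
[[146.0, 252.0], [127.0, 177.0], [294.0, 236.0], [265.0, 163.0]] [[532.0, 140.0], [661.0, 98.0], [585.0, 296.0], [715.0, 253.0]]
```

View pics/hover.png

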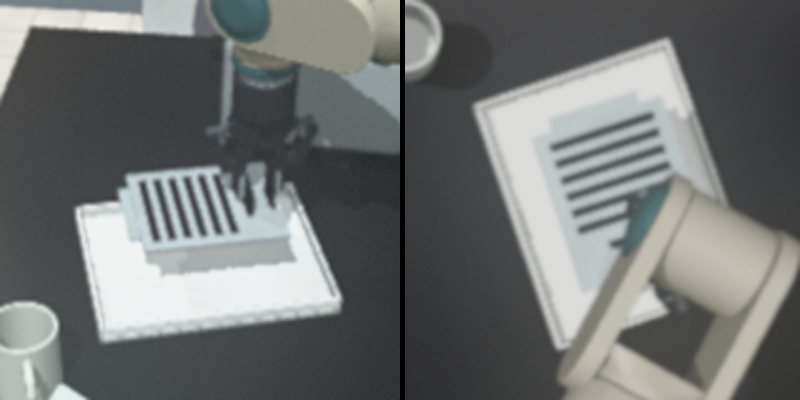

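The cover hangs level over the tray, with corners at side crop (148,250) and (127,175), within a few pixels of prediction. I'll lower it.

```bash
python3 -m creep '[[[0,0,0.15],[0,0,0],0.2],[[0,0,0.15],[0,0,0],0.2],[[0,0,0.15],[0,0,0],0.2],[[0,0,0.15],[0,0,0],0.2],[[0,0,0.15],[0,0,0],0.2],[[0,0,0.15],[0,0,0],0.2],[[0,0,0.15],[0,0,0],0.2],[[0,0,0.1],[0,0,0],0.2]]' 50
python3 -m creep '[[[0,0,0.05],[0,0,0],0.2],[[0,0,0.05],[0,0,0],0.2],[[0,0,0.04],[0,0,0],0.2],[[0,0,0.04],[0,0,0],0.2],[[0,0,0.04],[0,0,0],0.2],[[0,0,0.02],[0,0,0],0.2],[[0,0,0],[0,0,0],0.2],[[0,0,0],[0,0,0],0.2]]' 50
python3 -c "from h import *;rep()"
```

```text
clock: 12.5
tcp_pos: [0.5392, -0.2819, 0.0739]
eef_rot: [0.596, 0.803, 0.0, -0.0]
force: [1.1, -0.3, -2.0]
opening: 0.0366
finger_force: 51.5
clock: 13.3
tcp_pos: [0.5395, -0.2821, 0.063]
eef_rot: [0.596, 0.803, 0.0, 0.0]
force: [0.5, 1.0, -2.2]
opening: 0.0365
finger_force: 51.5
turn [ 0.4773  0.1232 -0.4935] tilt 0.0009095049709215375
tongue in seated frame [ 120.1713 -464.052  -161.8137] panel world [ 0.5973 -0.2652  0.0232] force cover axes [ 0.8165  0.8344 -2.1673] open 0.03646590301068973 t 13.3
```

```bash
python3 -m creep '[[[0,0,0.02],[0,0,0],0.2],[[0,0,0.02],[0,0,0],0.2],[[0,0,0.02],[0,0,0],0.2],[[0,0,0.02],[0,0,0],0.2],[[0,0,0.02],[0,0,0],0.2],[[0,0,0],[0,0,0],0.2],[[0,0,0],[0,0,0],0.2],[[0,0,0],[0,0,0],0.2]]' 50
python3 -c "from h import *;rep()"
```

```text
clock: 14.1
tcp_pos: [0.5395, -0.2821, 0.058]
eef_rot: [0.596, 0.803, 0.0, 0.0]
force: [0.5, 0.0, -3.1]
opening: 0.0366
finger_force: 51.5
turn [ 0.4773  0.1232 -0.4935] tilt 0.0009335022038661458
tongue in seated frame [ 117.8448 -464.0334 -166.2419] panel world [ 0.5973 -0.2652  0.0182] force cover axes [ 0.4382 -0.1228 -3.1477] open 0.036622332906931676 t 14.1
```

```bash
python3 -m creep '[[[0,0,0.02],[0,0,0],0.2],[[0,0,0.02],[0,0,0],0.2],[[0,0,0.02],[0,0,0],0.2],[[0,0,0],[0,0,0],0.2],[[0,0,0],[0,0,0],0.2],[[0,0,0],[0,0,0],0.2],[[0,0,0],[0,0,0],0.2],[[0,0,0],[0,0,0],0.2]]' 50
python3 -c "from h import *;rep()"
```

```text
clock: 14.9
tcp_pos: [0.5395, -0.282, 0.055]
eef_rot: [0.596, 0.803, 0.0, 0.0]
force: [-0.4, 0.5, -2.2]
opening: 0.0365
finger_force: 51.5
turn [ 0.4774  0.1233 -0.4935] tilt 0.0008979542132714135
tongue in seated frame [ 116.4016 -463.9884 -168.8931] panel world [ 0.5973 -0.2651  0.0152] force cover axes [-0.228   0.5713 -2.2246] open 0.03646607077310926 t 14.9
```

```bash
python3 -m creep '[[[0,0,0.02],[0,0,0],0.2],[[0,0,0.02],[0,0,0],0.2],[[0,0,0],[0,0,0],0.2],[[0,0,0.02],[0,0,0],0.2],[[0,0,0],[0,0,0],0.2],[[0,0,0],[0,0,0],0.2],[[0,0,0],[0,0,0],0.2],[[0,0,0],[0,0,0],0.2]]' 50
python3 -c "from h import *;rep()"
```

```text
clock: 15.7
tcp_pos: [0.5396, -0.2822, 0.0525]
eef_rot: [0.596, 0.803, 0.0, 0.001]
force: [-1.6, 0.7, 4.4]
opening: 0.0367
finger_force: 52.9
turn [ 0.4769  0.1229 -0.4935] tilt 0.001355047947223413
tongue in seated frame [ 115.4312 -464.1113 -171.1418] panel world [ 0.5975 -0.2653  0.0127] force cover axes [-1.2745  1.1375  4.381 ] open 0.03668270570595289 t 15.7
```

Contact (about 6.5 N). Open slowly and withdraw.

```bash
python3 -m creep '[[[0,0,0],[0,0,0],0.5],[[0,0,0],[0,0,0],0.6],[[0,0,0],[0,0,0],0.8],[[0,0,0],[0,0,0],1],[[0,0,0],[0,0,0],1],[[0,0,0],[0,0,0],1],[[0,0,0],[0,0,0],1],[[0,0,0],[0,0,0],1]]' 20
python3 -m creep '[[[0,0,-0.05],[0,0,0],1],[[0,0,-0.1],[0,0,0],1],[[0,0,-0.2],[0,0,0],1],[[0,0,-0.3],[0,0,0],1],[[0,0,-0.6],[0,0,0],1],[[0,0,-0.8],[0,0,0],1],[[0,-0.4,-0.8],[0,0,0],1],[[0,-0.4,-0.5],[0,0,0],1]]'
python3 -m creep '[[[0,-0.5,-0.3],[0,0,0],1],[[0,-0.5,-0.3],[0,0,0],1],[[0,0,0],[0,0,0],1],[[0,0,0],[0,0,0],1],[[0,0,0],[0,0,0],1],[[0,0,0],[0,0,0],1],[[0,0,0],[0,0,0],1],[[0,0,0],[0,0,0],1]]'
python3 - <<'E'
from h import *
from rig import camera
f=lambda a,k:cv2.resize(a,None,fx=k,fy=k,interpolation=cv2.INTER_CUBIC)
s=f(camera('side')['frame'][110:270,260:420],2.5);t=f(camera('top')['frame'][170:330,320:478],2.5)
o=np.zeros((400,800,3),np.uint8);o[:,:400]=s;o[:,405:800]=t;cv2.imwrite('pics/end.png',o)
E
```

```text
clock: 16.5
tcp_pos: [0.5395, -0.282, 0.0519]
eef_rot: [0.596, 0.803, 0.0, 0.0]
force: [-0.6, 0.5, 0.1]
opening: 0.0853
finger_force: 0.0
clock: 17.3
tcp_pos: [0.5014, -0.294, 0.2247]
eef_rot: [0.595, 0.803, 0.0, 0.003]
force: [0.8, -0.8, 0.4]
opening: 0.0854
finger_force: 0.0
clock: 18.1
tcp_pos: [0.4534, -0.3079, 0.2488]
eef_rot: [0.595, 0.803, 0.0, -0.0]
force: [0.3, 0.4, -0.0]
opening: 0.0851
finger_force: 0.0
```

View pics/end.png

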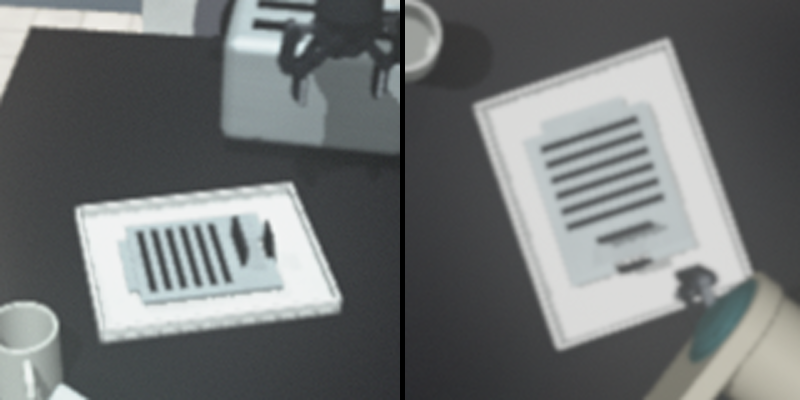

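The cover lies flat and face up inside the tray, panel near top crop (610,193) against the tray centre at about (613,195). The gripper is well clear.

```bash
python3 -c "from rig import close_job;print(close_job())"
```

```text
the job is handed in; nothing more can be done
None
```

The cover is off the extractor and lies flat, face up and released near the middle of the tray; the gripper is clear and the job was handed in at about 18 s, though the hand-in call returned no verdict.

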